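# Pack a row of camera lenses into the case in reverse order

### The job

Pack the four camera lenses from the aluminium tray into the orange lens case, one to a well, in reverse order: the lens next to the tray's handle goes into the well farthest from the case's handle, and so on along the row, so that the lens at the tray's far end finishes next to the case's handle. Set each lens down gently, upright with its glass up on the floor of its well, and let none tip over.

Things in the scene. Friction and masses are not known exactly. Their poses are not given: they have to be found in the camera images.
- tray: Flat aluminium tray, fixed, 310 x 100 mm with a 10 mm lip; its long side is its x axis. Origin: centre of its underside, on the table. A dark U-shaped bar handle sticks out 40 mm from its short end at -x (the end towards the robot). The four pads sit in a row at x = -112.5, -37.5, +37.5 and +112.5 mm, y = 0, their undersides at z = 5 mm.
- case: Open orange lens case, fixed, 304 x 84 mm, walls 30 mm high and 4 mm thick, floor 4 mm thick, long side along its x axis; three dividers as high as the walls make four wells in a row, each about 71 x 76 mm inside, centred at x = -112.5, -37.5, +37.5, +112.5 mm and y = 0. Origin: centre of its underside, on the table. A black U-shaped handle sticks out 40 mm from its short end at -x (the end towards the robot).
- lens_tele: Camera lens, black with metal rings, standing upright with its glass front up: tall telephoto, 108 mm high, barrel 52 mm in diameter up to 70 mm and 50 mm above; about 500 g (may differ by a third). Round about its z axis (up). Origin: centre of its underside.
- lens_slim: Camera lens, black with metal rings, standing upright with its glass front up: slender, 84 mm high, barrel 42 mm in diameter up to 50 mm and 40 mm above; about 200 g (may differ by a third). Round about its z axis (up). Origin: centre of its underside.
- lens_wide: Camera lens, black with metal rings, standing upright with its glass front up: wide-angle, mushroom-shaped: 74 mm high, barrel 46 mm in diameter up to 40 mm and a wider 60 mm front from there to the top; about 350 g (may differ by a third). Round about its z axis (up). Origin: centre of its underside.
- lens_short: Camera lens, black with metal rings, standing upright with its glass front up: short and stout, 62 mm high, barrel 54 mm in diameter up to 26 mm and 51 mm above; about 280 g (may differ by a third). Round about its z axis (up). Origin: centre of its underside.
- pad_tele: Round black rubber pad, 66 mm in diameter, 4 mm thick, fixed on the tray; the tele lens stands on it at the start, so it marks that lens's place in the tray's row even after the lens has gone. Origin: centre of its underside.
- pad_slim: Round black rubber pad, 56 mm in diameter, 4 mm thick, fixed on the tray; the slim lens stands on it at the start, so it marks that lens's place in the tray's row even after the lens has gone. Origin: centre of its underside.
- pad_wide: Round black rubber pad, 60 mm in diameter, 4 mm thick, fixed on the tray; the wide lens stands on it at the start, so it marks that lens's place in the tray's row even after the lens has gone. Origin: centre of its underside.
- pad_short: Round black rubber pad, 68 mm in diameter, 4 mm thick, fixed on the tray; the short lens stands on it at the start, so it marks that lens's place in the tray's row even after the lens has gone. Origin: centre of its underside.

How it is judged (in metres and radians):
At the end, for the whole second after the job is handed in: Every lens stands upright (within 0.1 rad), at rest, on the floor of its well of the case in reversed row order: handle-end lens of the tray in the far-end well, and so on; centre within 16 mm along and 20 mm across the row of the well's centre, underside within 9 mm of the case's underside (((x of pad_tele in the frame of tray between -0.1325 and -0.0925 m and x of lens_tele in the frame of case between 0.0965 and 0.1285 m) or (x of pad_tele in the frame of tray between -0.0575 and -0.0175 m and x of lens_tele in the frame of case between 0.0215 and 0.0535 m) or (x of pad_tele in the frame of tray between 0.0175 and 0.0575 m and x of lens_tele in the frame of case between -0.0535 and -0.0215 m) or (x of pad_tele in the frame of tray between 0.0925 and 0.1325 m and x of lens_tele in the frame of case between -0.1285 and -0.0965 m)) and y of lens_tele in the frame of case between -0.02 and 0.02 m and z of lens_tele in the frame of case between 0 and 0.009 m and angle between each of lens_tele, lens_slim, lens_wide, lens_short's own z axis and vertical below 0.1 rad and linear speed of each of lens_tele, lens_slim, lens_wide, lens_short below 0.02 m/s and angular speed of each of lens_tele, lens_slim, lens_wide, lens_short below 0.2 rad/s and ((x of pad_slim in the frame of tray between -0.1325 and -0.0925 m and x of lens_slim in the frame of case between 0.0965 and 0.1285 m) or (x of pad_slim in the frame of tray between -0.0575 and -0.0175 m and x of lens_slim in the frame of case between 0.0215 and 0.0535 m) or (x of pad_slim in the frame of tray between 0.0175 and 0.0575 m and x of lens_slim in the frame of case between -0.0535 and -0.0215 m) or (x of pad_slim in the frame of tray between 0.0925 and 0.1325 m and x of lens_slim in the frame of case between -0.1285 and -0.0965 m)) and y of lens_slim in the frame of case between -0.02 and 0.02 m and z of lens_slim in the frame of case between 0 and 0.009 m and ((x of pad_wide in the frame of tray between -0.1325 and -0.0925 m and x of lens_wide in the frame of case between 0.0965 and 0.1285 m) or (x of pad_wide in the frame of tray between -0.0575 and -0.0175 m and x of lens_wide in the frame of case between 0.0215 and 0.0535 m) or (x of pad_wide in the frame of tray between 0.0175 and 0.0575 m and x of lens_wide in the frame of case between -0.0535 and -0.0215 m) or (x of pad_wide in the frame of tray between 0.0925 and 0.1325 m and x of lens_wide in the frame of case between -0.1285 and -0.0965 m)) and y of lens_wide in the frame of case between -0.02 and 0.02 m and z of lens_wide in the frame of case between 0 and 0.009 m and ((x of pad_short in the frame of tray between -0.1325 and -0.0925 m and x of lens_short in the frame of case between 0.0965 and 0.1285 m) or (x of pad_short in the frame of tray between -0.0575 and -0.0175 m and x of lens_short in the frame of case between 0.0215 and 0.0535 m) or (x of pad_short in the frame of tray between 0.0175 and 0.0575 m and x of lens_short in the frame of case between -0.0535 and -0.0215 m) or (x of pad_short in the frame of tray between 0.0925 and 0.1325 m and x of lens_short in the frame of case between -0.1285 and -0.0965 m)) and y of lens_short in the frame of case between -0.02 and 0.02 m and z of lens_short in the frame of case between 0 and 0.009 m); the robot touches nothing.
It fails at once if a lens is tipped over (more than 40 degrees) (angle between any of lens_tele, lens_slim, lens_wide, lens_short's own z axis and vertical above 0.7 rad).
It fails at once if a lens is rammed into the case (over 60 N) (contact force between any of lens_tele, lens_slim, lens_wide, lens_short and case above 60 N).
It fails at once if a lens is let fall into the case (lands at over 0.4 m/s, a drop of about 10 mm or more) ((linear speed of lens_tele above 0.4 m/s and horizontal distance between lens_tele and case below 0.17 m and z of lens_tele in the frame of case below 0.03 m) or (linear speed of lens_slim above 0.4 m/s and horizontal distance between lens_slim and case below 0.17 m and z of lens_slim in the frame of case below 0.03 m) or (linear speed of lens_wide above 0.4 m/s and horizontal distance between lens_wide and case below 0.17 m and z of lens_wide in the frame of case below 0.03 m) or (linear speed of lens_short above 0.4 m/s and horizontal distance between lens_short and case below 0.17 m and z of lens_short in the frame of case below 0.03 m)).
It also fails if it takes over 128 s, if anything falls off the work surface, if the arm or the gripper's body presses on something with over 40 N, if the wrist force passes 120 N, or if a joint passes its speed limit or range.

### The arm

A 6-joint arm with a two-finger parallel gripper is mounted at the origin on the work surface. World frame = base frame: x ahead of the robot, y to its left, z up, the work surface at z = 0. Lengths are in mm, angles in degrees, forces in N, time in s.
With the tool pointing down it reaches from about 275 to 750 mm from the base axis. Payload 10.2 kg.
Tool frame: the origin (TCP) lies at the very end of the fingers, on their centre line; the grasp point (between the pads) lies 19 mm behind it; z points along the fingers, y is the line along which they close (so a half turn about z gives the same grasp; the last joint's range is limited). The gripper opens to 85 mm and grips with 20 to 120 N. Pads are 22 mm wide; open, the fingers measure 114 mm over their backs; the gripper's body (76 mm by 85 mm) begins 54 mm behind the grasp point. The pads swing forward as they close: fully open they stand 13 mm farther back than shut.
Start: joints at [-12.8, 17.928, 85.812, -0, 76.261, -12.8], TCP at [525.006, -0.013, 199.594] pointing down, gripper open.
Joint ranges: [-168.41, 168.41], [-55.51, 124.54], [10.69, 146.95], [-70.63, 250.63], [1, 178], [-165.06, 165.06]. Speed limits (degrees/s): [136.94, 136.94, 172.46, 180, 180, 180].

### API

Orientations are given as [roll, pitch, yaw] about the fixed x, y, z axes, in that order (R = Rz(yaw) Ry(pitch) Rx(roll)).
In Python, from workcell import telemetry, get_image, get_calibration, env, spotter gives the robot as it stands.
- The arm moves only by the tool drive_tool, never from a script. Its argument "steps" is a list of rows, each a list of 7 numbers: the turn, a rotation vector about the tool's x, y, z in degrees, then the shift along the tool's x, y, z in cm, then the finger opening in cm, from 0 to 8.54. A call has 1 to 12 rows; each row is the pose to reach, as a shift and turn from the pose commanded when the call began, along the tool's axes at that moment; what a row does not reach only later rows make up. A row lasts 1/12 s, in which the tool goes at most 41.7 mm and 7.16 degrees, less where a joint would pass 70% of its speed; a pose out of reach is approached as far as the arm can. A call with a gripper value outside its range is refused whole. The fingers move at their own pace and stop on an object; "force" is the grip in N (left out, the last holds). Time passes only in rows, so rows that repeat a pose let the fingers close. It gives the time, the measured TCP pose, the force, the opening and the grip force at its end, in the units of the state.
- telemetry.observe(): the state, without advancing time (a new reading comes with each control period).
- get_image(name): name is "scene" or "side" or "wrist"; returns (picture, depth): 384x512x3 uint8, red, green, blue; 384x512 float32, mm along the optical axis (not along the pixel's ray), 0 where there is no reading.
- get_calibration(name): a dict with "intrinsics" (3x3 intrinsics, pixels), "origin" and "rotation" of the camera in the world. Camera axes: x right, y down, z forward; pixel columns grow to the right and rows downward; lengths in mm; the calibration is good to about 2 mm. A picture is of the moment at which its call begins: read the wrist's pose just before it. get_calibration takes no time and is no camera call; for the wrist camera it gives the pose at the moment of the call.
- env.sign_off(): hands the job in; it is judged then, once.
Trained networks look in the newest picture that a camera, given by its name, has taken for a name from the list of things; names that differ only in an ending like _2 or _b are one class to them, and where a whole thing is asked for, a point or a joint stands for the part that bears it (a point fixed in the world has none). Each returns a list of dicts, best first, with "conf" (0 to 1); they miss things now and then, are a little off and sometimes report something else, mostly with a low value. They report only what shows in the picture. A call takes as long as a camera call.
- spotter.search_frame(label, camera): "extent" ([left, top, right, bottom] in pixels, round what is visible of it).
- spotter.outline_of(label, camera): "pixels" (384x512 bool, what is visible of it) and "extent" ([left, top, right, bottom] in pixels, round what is visible of it).
- spotter.tip_of(label, camera): "xy" ([column, row] in pixels: a listed point, or the origin of a listed thing).
The state is a dict: "clock": time; "joint_pos": joint angles; "dq": joint speeds; "joint_torque": joint torques, N m; "position": TCP position; "orientation": TCP orientation; "contact_force": force on the tool from outside, world axes, zero at the start; "ft_torque": the same for the moment, N m; "width": finger opening in mm; "grasp_force": force on a finger pad.
Only numpy, scipy, OpenCV 4.12 (cv2) and the standard library are available. Lean on these libraries where they do the work, as an engineer would, in place of code of your own. Each camera call takes 0.05 s, during which the arm holds its last target. There are 200 camera calls.

## Working session

There is one attempt and no reset: what is moved stays moved. The work goes in short steps, Python scripts to look and compute and a tool call to move; the robot and the scene stay as the last step left them, time stands still between calls to the robot, and variables do not carry over. Pictures are saved under pics/ and viewed, at most 14 in all, crops included, and the job is handed in when it is done.

Besides the shell and the picture viewer there is one more tool, called after ">>>" as name(argument=value, ...) on one line, values as JSON. drive_tool: Moves the arm, as the interface text tells. Its arguments: {"type":"object","properties":{"steps":{"type":"array"},"force":{"type":"number"}},"required":["steps"]}

```bash
mkdir -p pics; cat > h.py <<'E'
import numpy as np, cv2
from workcell import telemetry, get_image, get_calibration, env, spotter
def cloud(name):
    im,d=get_image(name); c=get_calibration(name)
    K=np.array(c["intrinsics"]);R=np.array(c["rotation"]);o=np.array(c["origin"])
    v,u=np.mgrid[:d.shape[0],:d.shape[1]]
    p=np.stack([(u-K[0,2])/K[0,0]*d,(v-K[1,2])/K[1,1]*d,d],-1)
    return im,d,p@R.T+o
def save(im,n): cv2.imwrite(f"pics/{n}.png",im[:,:,::-1])
E
python3 - <<'E'
from h import *
a=[]
for n in("scene","side"):
    im,d,P=cloud(n); a.append(im)
    for l in ["tray","case","lens_tele","lens_slim","lens_wide","lens_short"]:
        r=spotter.outline_of(l,n)
        if not r: print(n,l,None); continue
        r=r[0]; q=P[r["pixels"]&(d>0)]
        print(n,l,round(r["conf"],2),np.round(r["extent"]),np.round(np.median(q,0)),"zmax",np.percentile(q[:,2],98).round())
        top=q[q[:,2]>np.percentile(q[:,2],98)-6]
        print("   top circle",np.round(cv2.minEnclosingCircle(top[:,:2].astype(np.float32))[0]),cv2.minAreaRect(q[:,:2].astype(np.float32)))
    c=get_calibration(n);print(c["origin"])
save(np.vstack(a)[:, :],"a"); 
cv2.imwrite("pics/a.png",cv2.resize(cv2.imread("pics/a.png"),(400,600)))
save(a[0],"scene0");print(telemetry.observe())
E
```

```text
Traceback (most recent call last):
  File "h.py", line 8, in cloud
    return im,d,p@R.T+o
                ~~~~~^~
ValueError: operands could not be broadcast together with shapes (384,512) (3,)
```

The camera rotation comes as a 3-vector, which is roll, pitch and yaw in degrees as the interface text says.

```bash
sed -i 's/R=np.array(c\["rotation"\])/R=Rot.from_euler("xyz",c["rotation"],degrees=True).as_matrix()/; 1a from scipy.spatial.transform import Rotation as Rot' h.py
cat > m.py <<'E'
from h import *
a=[]
for n in("scene","side"):
    im,d,P=cloud(n); a.append(im)
    c=get_calibration(n);print(c)
    t=P[300:,200:300].reshape(-1,3);print("z low",np.percentile(t[:,2],[5,50]))
    for l in ["tray","case","lens_tele","lens_slim","lens_wide","lens_short"]:
        r=spotter.outline_of(l,n)
        if not r: print(n,l,None); continue
        r=r[0]; q=P[r["pixels"]&(d>0)]
        zm=np.percentile(q[:,2],97); top=q[q[:,2]>zm-6][:,:2].astype(np.float32)
        print(n,l,round(r["conf"],2),np.round(r["extent"]),np.round(np.median(q,0)),"zmax",zm.round(),
         "circ",np.round(cv2.minEnclosingCircle(top)),"mid",np.round((top.min(0)+top.max(0))/2)) if 0 else print(n,l,round(r["conf"],2),np.round(r["extent"]),np.round(np.median(q,0)),"zmax",zm.round(),"circ",cv2.minEnclosingCircle(top),"rect",cv2.minAreaRect(top))
save(a[0],"scene0");save(a[1],"side0")
E
python3 m.py; python3 -c "
from h import *
print(telemetry.observe())"
```

```text
{'intrinsics': array([[425.26339291,   0.        , 250.32561664],
       [  0.        , 425.26339291, 189.33651253],
       [  0.        ,   0.        ,   1.        ]]), 'origin': array([1085.37841527,  403.04275838,  459.05264467]), 'rotation': array([-121.7898861 ,    1.42732865,  126.90416479])}
z low [-1.60145247  0.80645235]
scene tray 0.77 [287. 200. 442. 328.] [609. 258.   4.] zmax 10.0 circ ((532.2031860351562, 231.2392120361328), 177.8274383544922) rect ((529.9354248046875, 230.97988891601562), (101.16581726074219, 348.8849792480469), 84.0152359008789)
scene case 0.94 [110. 137. 253. 216.] [ 561. -203.   15.] zmax 29.0 circ ((529.1895751953125, -194.31301879882812), 174.47889709472656) rect ((528.6566162109375, -194.76315307617188), (92.15470886230469, 343.6888122558594), 83.46637725830078)
scene lens_tele 0.59 [390. 158. 430. 226.] [452. 250.  91.] zmax 118.0 circ ((436.6251525878906, 239.36740112304688), 25.778575897216797) rect ((436.43609619140625, 239.5504150390625), (48.161842346191406, 47.74299240112305), 6.542409420013428)
scene lens_slim 0.77 [347. 213. 380. 268.] [
[... 2432 characters left out ...]
)
{'clock': 0.75, 'joint_pos': array([-1.28003149e+01,  1.79264511e+01,  8.58118652e+01, -5.00000783e-04,
        7.62612643e+01, -1.27991246e+01]), 'dq': array([-0.04969459, -0.02244119, -0.09210335,  0.02637032,  0.02749957,
       -0.01562332]), 'joint_torque': array([ 1.38464948e-04, -4.12127674e+01, -2.59883273e+01, -1.27498051e-04,
        5.46444262e-04, -1.17475582e-05]), 'position': array([ 5.25002455e+02, -1.92299710e-02,  1.99606826e+02]), 'orientation': array([1.79999699e+02, 5.66546600e-04, 8.99989284e+01]), 'contact_force': array([-0.5722429 , -0.73009808,  0.73787254]), 'ft_torque': array([ 0.01235556,  0.00977789, -0.01116124]), 'grasp_force': 0.0, 'width': 85.26287567549325}
```

View pics/scene0.png

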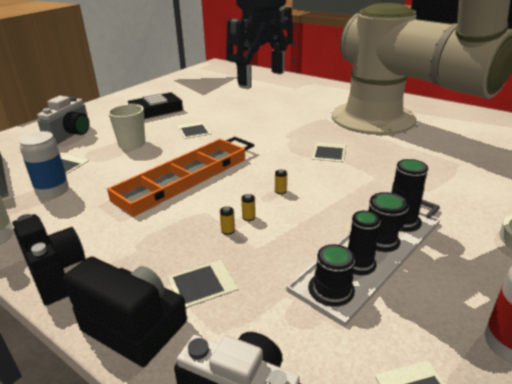

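View pics/side0.png

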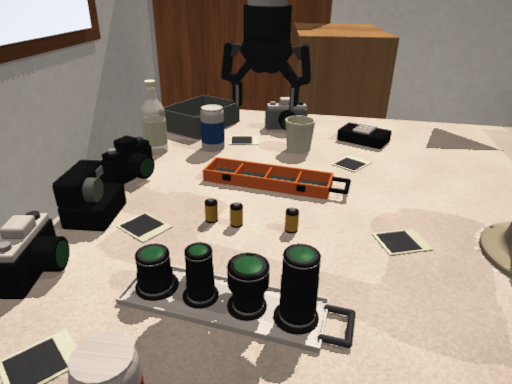

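The pictures agree with the spotter. In the scene view the tray handle is at about (432,210). From the handle the lenses run tele (408,190), wide (388,220), slim (364,240), short (334,272). The case handle is at (240,145), also on the robot side. So the wells are tele +112.5, wide +37.5, slim −37.5 and short −112.5 mm. I'll turn the tool to the row and look from above the tele.

>>> drive_tool(steps=[[0,0,48,12,-4.5,-2,8.5],[0,0,96,24,-9,-4,8.5],[0,0,96,24,-9,-4,8.5],[0,0,96,24,-9,-4,8.5],[0,0,96,24,-9,-4,8.5],[0,0,96,24,-9,-4,8.5],[0,0,96,24,-9,-4,8.5],[0,0,96,24,-9,-4,8.5],[0,0,96,24,-9,-4,8.5],[0,0,96,24,-9,-4,8.5],[0,0,96,24,-9,-4,8.5],[0,0,96,24,-9,-4,8.5]], force=50)

```text
clock: 1.75
position: [434.9, 240.1, 239.6]
orientation: [180.0, -0.0, 8.3]
contact_force: [0.5, -0.6, -0.0]
width: 84.9
grasp_force: 0.0
```

>>> drive_tool(steps=[[0,0,7,0,0,0,8.5],[0,0,14,0,0,0,8.5],[0,0,14,0,0,0,8.5],[0,0,14,0,0,0,8.5],[0,0,14,0,0,0,8.5]])

```text
clock: 2.17
position: [435.0, 240.0, 239.6]
orientation: [-180.0, -0.0, -5.2]
contact_force: [0.2, -0.6, -0.8]
width: 85.0
grasp_force: 0.0
```

```bash
cat > w.py <<'E'
import sys
from h import *
s=telemetry.observe();p=s["position"];print(p.round(1),s["orientation"].round(2),get_calibration("wrist")["origin"].round())
im,d,P=cloud("wrist"); save(im,sys.argv[1])
yaw=np.radians(s["orientation"][2])
for l in sys.argv[2:]:
    for r in spotter.outline_of(l,"wrist")[:1]:
        q=P[r["pixels"]&(d>0)]; zm=np.percentile(q[:,2],97); top=q[q[:,2]>zm-6][:,:2].astype(np.float32)
        c,rad=cv2.minEnclosingCircle(top); dx,dy=np.array(c)-p[:2]
        print(l,round(r["conf"],2),np.round(r["extent"]),"z",zm.round(1),"c",np.round(c,1),round(rad,1),"rect",cv2.minAreaRect(top),
          "tool xy cm",((dx*np.cos(yaw)+dy*np.sin(yaw))/10).round(2),((dx*np.sin(yaw)-dy*np.cos(yaw))/10).round(2))
E
python3 w.py w1 lens_tele lens_wide lens_slim lens_short tray
```

```text
[435.  240.  239.6] [-180.     -0.     -5.17] [500. 234. 413.]
lens_tele 0.71 [234. 139. 280. 199.] z 119.1 c [431.5 238.8] 25.2 rect ((431.8331298828125, 239.3202362060547), (49.107566833496094, 48.88905334472656), 85.40386962890625) tool xy cm -0.34 0.15
lens_wide 0.85 [232.  81. 281. 136.] z 85.3 c [505.2 233.2] 30.1 rect ((505.0671081542969, 232.78599548339844), (59.371028900146484, 58.52592468261719), 39.63191604614258) tool xy cm 7.05 0.05
lens_slim 0.63 [238.   6. 275.  65.] z 95.1 c [580.2 226.2] 20.2 rect ((580.0054931640625, 226.5682373046875), (39.199398040771484, 38.93831253051758), 11.420649528503418) tool xy cm 14.58 0.07
lens_short 0.44 [245.   0. 269.   2.] z 21.5 c [631.6 220.9] 9.3 rect ((630.5272216796875, 221.00071716308594), (18.610488891601562, 2.2131335735321045), 85.17182159423828) tool xy cm 19.75 0.13
tray 0.91 [216.   1. 295. 210.] z 11.3 c [493.2 226.7] 147.6 rect ((493.08673095703125, 234.19248962402344), (100.19249725341797, 286.6620788574219), 83.87799835205078) tool xy cm 5.92 0.8
```

View pics/w1.png

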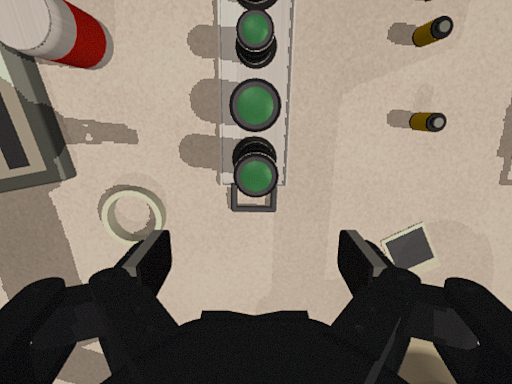

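The wrist view puts the tele top at (256,175), about 3 mm nearer the base than the tool. The handle is just below it at (254,197), and nothing is near the fingers' path. Descending to grip the tele above its step.

>>> drive_tool(steps=[[0,0,0,-0.3,0.1,3,8.5],[0,0,0,-0.3,0.1,6,8.5],[0,0,0,-0.3,0.1,9,8.5],[0,0,0,-0.3,0.1,12,8.5],[0,0,0,-0.3,0.1,14,8.5],[0,0,0,-0.3,0.1,15.8,8.5],[0,0,0,-0.3,0.1,15.8,8.5],[0,0,0,-0.3,0.1,15.8,7],[0,0,0,-0.3,0.1,15.8,6],[0,0,0,-0.3,0.1,15.8,5.2],[0,0,0,-0.3,0.1,15.8,4.6],[0,0,0,-0.3,0.1,15.8,4.0]], force=50)

```text
clock: 3.47
position: [433.6, 238.6, 84.3]
orientation: [179.9, -0.3, -5.3]
contact_force: [-2.6, -7.1, 19.2]
width: 40.3
grasp_force: 8.9
```

>>> drive_tool(steps=[[0,0,0,0,0,0,3.5],[0,0,0,0,0,0,3.5],[0,0,0,0,0,0,3.5],[0,0,0,0,0,0,3.5],[0,0,0,0,0,0,3.5],[0,0,0,0,0,0,3.5]])

```text
clock: 3.97
position: [434.5, 238.3, 85.5]
orientation: [179.9, -0.4, -5.3]
contact_force: [-3.6, -10.9, 28.1]
width: 35.0
grasp_force: 13.9
```

The width of 35 mm and the 28 N upward push don't fit a 50 mm barrel, so I'll look before going on.

```bash
python3 - <<'E'
from h import *
im,d,P=cloud("side"); 
for l in ["lens_tele"]:
    r=spotter.outline_of(l,"side")[:1]
    for x in r: print(x["conf"],x["extent"])
save(cv2.resize(im[110:350,200:400],None,fx=2.5,fy=2.5),"s1a")
im2,d,P=cloud("scene"); save(np.hstack([cv2.resize(im[150:350,210:410],(400,400)),cv2.resize(im2[80:280,300:500],(400,400))]),"s1")
im3,_,_=cloud("wrist");save(im3,"w2")
print(telemetry.observe()["joint_pos"])
E
```

```text
0.59 [279.6, 242.9, 318.2, 328.8]
[ 15.28883746  21.2656139   99.67157094  -0.23325408  58.69134819
 110.73319504]
```

View pics/s1.png

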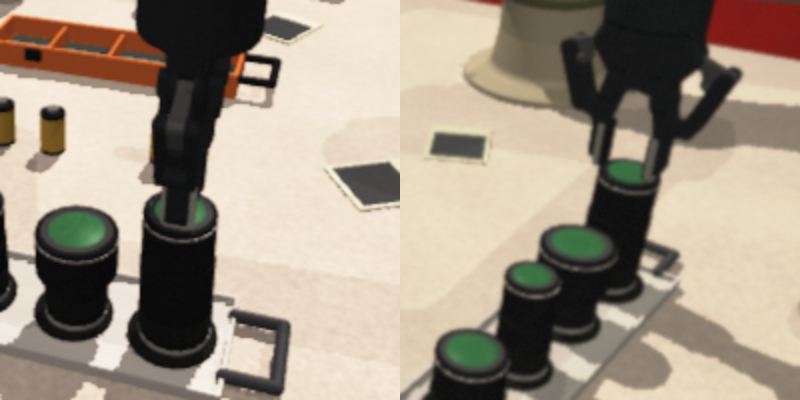

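View pics/w2.png

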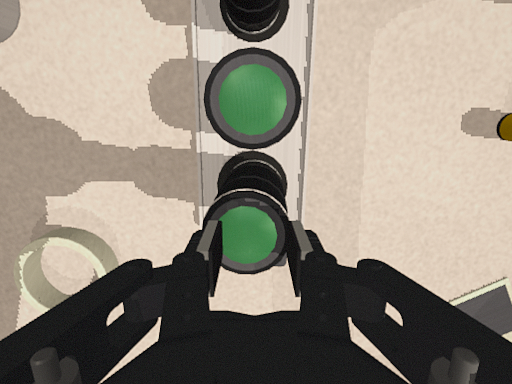

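The pads seem to sit on the top rim of the lens instead of around it: in the crop the fingertip ends at about (178,225), at rim height. I'll measure the fingertip height from depth, against the reported TCP.

```bash
python3 - <<'E'
from h import *
s=telemetry.observe();p=s["position"];print(p,s["orientation"],s["width"],s["contact_force"])
for n in("side","scene"):
    im,d,P=cloud(n)
    # finger points: near tcp xy, z 75..200, dark
    m=(d>0)&(abs(P[...,0]-p[0])<22)&(abs(P[...,1]-p[1])<70)&(P[...,2]>70)&(P[...,2]<190)
    q=P[m]
    for z in range(70,190,8):
        w=q[(q[:,2]>=z)&(q[:,2]<z+8)]
        if len(w): print(n,z,len(w),"x",w[:,0].min().round(),w[:,0].max().round(),"y",w[:,1].min().round(),w[:,1].max().round(), "med",np.median(w,0).round())
E
```

```text
[434.48570249 238.3029962   85.51717193] [179.94431603  -0.4180415   -5.32359029] 35.19914408361038 [ -3.35167534 -10.81028519  28.03530019]
side 70 154 x 413.0 456.0 y 253.0 269.0 med [433. 265.  75.]
side 78 159 x 412.0 456.0 y 253.0 269.0 med [433. 264.  82.]
side 86 155 x 413.0 456.0 y 252.0 268.0 med [433. 264.  90.]
side 94 154 x 413.0 456.0 y 252.0 268.0 med [434. 265.  98.]
side 102 153 x 413.0 456.0 y 254.0 269.0 med [433. 265. 106.]
side 110 348 x 413.0 456.0 y 223.0 270.0 med [436. 261. 116.]
side 118 166 x 413.0 453.0 y 220.0 269.0 med [423. 246. 119.]
side 126 96 x 420.0 446.0 y 215.0 271.0 med [433. 266. 130.]
side 134 104 x 420.0 446.0 y 218.0 271.0 med [434. 268. 138.]
side 142 107 x 420.0 446.0 y 218.0 272.0 med [434. 268. 146.]
side 150 21 x 420.0 442.0 y 219.0 271.0 med [432. 269. 151.]
side 158 29 x 422.0 449.0 y 216.0 289.0 med [429. 284. 165.]
side 166 146 x 423.0 449.0 y 215.0 291.0 med [436. 287. 170.]
side 174 89 x 416.0 450.0 y 224.0 294.0 med [434. 286. 176.]
side 182 142 x 414.0 450.0 y 220.0 297.0 med [428. 293. 186.]
scene 70 60 x 429.0 456.0 y 217.0 267
[... 196 characters left out ...]
260.  98.]
scene 102 56 x 436.0 456.0 y 219.0 268.0 med [451. 262. 106.]
scene 110 180 x 413.0 456.0 y 220.0 268.0 med [448. 250. 117.]
scene 118 206 x 419.0 456.0 y 208.0 269.0 med [441. 238. 119.]
scene 126 99 x 422.0 451.0 y 207.0 270.0 med [444. 255. 130.]
scene 134 110 x 422.0 451.0 y 208.0 270.0 med [444. 256. 138.]
scene 142 118 x 423.0 450.0 y 207.0 270.0 med [444. 256. 146.]
scene 150 97 x 423.0 450.0 y 207.0 271.0 med [444. 221. 154.]
scene 158 155 x 424.0 453.0 y 189.0 288.0 med [446. 220. 163.]
scene 166 289 x 420.0 454.0 y 186.0 290.0 med [444. 257. 170.]
scene 174 226 x 418.0 454.0 y 183.0 294.0 med [445. 223. 178.]
scene 182 260 x 418.0 456.0 y 180.0 297.0 med [447. 257. 186.]
```

The finger surfaces stop at z≈117, on the lens top, while the reported TCP is 85. So the real tips stand about 30 mm behind the reported TCP; x and y agree. I'll lift straight off, open, and measure that offset in free air.

>>> drive_tool(steps=[[0,0,0,0,0,-0.5,3.5],[0,0,0,0,0,-1,3.5],[0,0,0,0,0,-2,3.5],[0,0,0,0,0,-4,3.8],[0,0,0,0,0,-6,4.8],[0,0,0,0,0,-6,4.8],[0,0,0,0,0,-6,4.8],[0,0,0,0,0,-6,4.8],[0,0,0,0,0,-6,4.8]])

```text
clock: 5.02
position: [431.4, 239.2, 140.9]
orientation: [180.0, 0.1, -5.4]
contact_force: [-0.4, -0.8, 0.1]
width: 48.0
grasp_force: 0.0
```

```bash
cat > tip.py <<'E'
from h import *
s=telemetry.observe();p=s["position"];print(p.round(1),s["orientation"].round(2),s["width"].round(1),s["contact_force"].round(1))
for n in("side","scene"):
    im,d,P=cloud(n)
    m=(d>0)&(abs(P[...,0]-p[0])<18)&(abs(P[...,1]-p[1])<75)&(P[...,2]>p[2]-40)&(P[...,2]<p[2]+90)
    q=P[m]; h,e=np.histogram(q[:,2]-p[2],np.arange(-40,92,4)); print(n,list(zip(e[:-1].astype(int),h)))
    q=q[(q[:,2]>p[2]+42)&(q[:,2]<p[2]+55)]; print("finger x,y range",q.min(0).round(),q.max(0).round())
    r=spotter.outline_of("lens_tele",n)[0]; t=P[r["pixels"]&(d>0)]; z=np.percentile(t[:,2],97)
    print("tele z",z,cv2.minEnclosingCircle(t[(t[:,2]>z-6)][:,:2].astype(np.float32)))
E
python3 tip.py
```

```text
Traceback (most recent call last):
  File "tip.py", line 2, in <module>
    s=telemetry.observe();p=s["position"];print(p.round(1),s["orientation"].round(2),s["width"].round(1),s["contact_force"].round(1))
                                                                                     ^^^^^^^^^^^^^^^^
AttributeError: 'float' object has no attribute 'round'
```

```bash
sed -i 's/s\["width"\].round(1)/s["width"]/' tip.py; python3 tip.py
```

```text
[431.4 239.2 140.9] [ 1.7997e+02  9.0000e-02 -5.3700e+00] 47.99598047154675 [-0.4 -0.8  0.1]
side [(np.int64(-40), np.int64(71)), (np.int64(-36), np.int64(70)), (np.int64(-32), np.int64(57)), (np.int64(-28), np.int64(218)), (np.int64(-24), np.int64(381)), (np.int64(-20), np.int64(0)), (np.int64(-16), np.int64(0)), (np.int64(-12), np.int64(0)), (np.int64(-8), np.int64(0)), (np.int64(-4), np.int64(0)), (np.int64(0), np.int64(0)), (np.int64(4), np.int64(0)), (np.int64(8), np.int64(0)), (np.int64(12), np.int64(0)), (np.int64(16), np.int64(0)), (np.int64(20), np.int64(0)), (np.int64(24), np.int64(0)), (np.int64(28), np.int64(0)), (np.int64(32), np.int64(21)), (np.int64(36), np.int64(43)), (np.int64(40), np.int64(52)), (np.int64(44), np.int64(74)), (np.int64(48), np.int64(56)), (np.int64(52), np.int64(64)), (np.int64(56), np.int64(72)), (np.int64(60), np.int64(76)), (np.int64(64), np.int64(63)), (np.int64(68), np.int64(34)), (np.int64(72), np.int64(0)), (np.int64(76), np.int64(14)), (np.int64(80), np.int64(66)), (np.int64(84), np.int64(111))]
finger x,y range [417. 209. 183.] [444. 278. 19
[... 494 characters left out ...]
t64(12), np.int64(0)), (np.int64(16), np.int64(0)), (np.int64(20), np.int64(0)), (np.int64(24), np.int64(0)), (np.int64(28), np.int64(0)), (np.int64(32), np.int64(18)), (np.int64(36), np.int64(34)), (np.int64(40), np.int64(54)), (np.int64(44), np.int64(62)), (np.int64(48), np.int64(65)), (np.int64(52), np.int64(58)), (np.int64(56), np.int64(64)), (np.int64(60), np.int64(72)), (np.int64(64), np.int64(55)), (np.int64(68), np.int64(65)), (np.int64(72), np.int64(50)), (np.int64(76), np.int64(85)), (np.int64(80), np.int64(105)), (np.int64(84), np.int64(152))]
finger x,y range [418. 201. 183.] [449. 277. 196.]
tele z 118.50550074620246 ((435.67840576171875, 239.14205932617188), 25.842365264892578)
```

The free-air check gives tips at z = reported + 33 mm at this opening, with x and y correct and the tele unmoved and upright. From here on I'll plan with that offset, which means about 24 mm of overlap on each lens.

>>> drive_tool(steps=[[0,0,0,0.1,0,0,8.5],[0,0,0,0.1,0,0,8.5],[0,0,0,0.1,0,0,8.5],[0,0,0,0.1,0,0,8.5],[0,0,0,0.1,0,2,8.5],[0,0,0,0.1,0,4,8.5],[0,0,0,0.1,0,5.5,8.5],[0,0,0,0.1,0,7,8.5],[0,0,0,0.1,0,8.1,8.5],[0,0,0,0.1,0,8.1,8.5]])

```text
clock: 6.05
position: [431.7, 238.8, 58.7]
orientation: [179.9, 0.2, -5.4]
contact_force: [-0.1, 0.4, -0.5]
width: 84.9
grasp_force: 0.0
```

>>> drive_tool(steps=[[0,0,0,0,0,0,7],[0,0,0,0,0,0,6],[0,0,0,0,0,0,5.4],[0,0,0,0,0,0,5.0],[0,0,0,0,0,0,4.6],[0,0,0,0,0,0,4.2],[0,0,0,0,0,0,4.0],[0,0,0,0,0,0,4.0],[0,0,0,0,0,0,4.0],[0,0,0,0,0,0,4.0]], force=50)

```text
clock: 6.88
position: [433.5, 239.1, 61.7]
orientation: [-180.0, -0.1, -5.4]
contact_force: [-0.9, -1.7, 6.9]
width: 48.6
grasp_force: 51.4
```

Gripped at 48.6 mm with 51 N. Lifting.

>>> drive_tool(steps=[[0,0,0,0,0,-0.3,4],[0,0,0,0,0,-1,4],[0,0,0,0,0,-2,4],[0,0,0,0,0,-3.5,4],[0,0,0,0,0,-5,4],[0,0,0,0,0,-7,4],[0,0,0,0,0,-9,4],[0,0,0,0,0,-10,4],[0,0,0,0,0,-10,4]])

```text
clock: 7.63
position: [433.9, 239.5, 163.0]
orientation: [-179.9, -0.2, -5.4]
contact_force: [0.5, 0.1, -4.2]
width: 48.3
grasp_force: 52.3
```

>>> drive_tool(steps=[[0,0,0,0.4,0.8,0,4],[0,0,0,1.2,2.4,0,4],[0,0,0,2.4,4.8,0,4],[0,0,0,3.8,7.6,0,4],[0,0,0,5.4,10.8,0,4],[0,0,0,7,14,0,4],[0,0,0,8.6,17.2,0,4],[0,0,0,10.2,20.4,0,4],[0,0,0,11.8,23.6,0,4],[0,0,0,13.4,26.8,0,4],[0,0,0,15,30,0,4],[0,0,0,16.4,33,0,4]])

```text
clock: 8.63
position: [564.9, -107.3, 158.8]
orientation: [-180.0, 0.2, -5.4]
contact_force: [0.3, 0.2, -3.5]
width: 48.5
grasp_force: 52.6
```

>>> drive_tool(steps=[[0,0,0.3,1.4,3,0,4],[0,0,0.6,2.6,5.6,0,4],[0,0,1,3.6,7.6,0,4],[0,0,1,4.2,8.8,0,4],[0,0,1,4.3,9.2,0,4],[0,0,1,4.3,9.2,0,4],[0,0,1,4.3,9.2,0,4],[0,0,1,4.3,9.2,0,4]])

```text
clock: 9.3
position: [599.1, -199.3, 160.3]
orientation: [-180.0, 0.0, -6.3]
contact_force: [0.4, 0.3, -4.5]
width: 48.6
grasp_force: 52.6
```

```bash
cat > c.py <<'E'
import sys
from h import *
s=telemetry.observe();p=s["position"];print(p.round(1),s["orientation"].round(2),s["contact_force"].round(1))
for n in("wrist","side","scene"):
    im,d,P=cloud(n)
    if n=="wrist": save(im,sys.argv[1])
    hsv=cv2.cvtColor(im,cv2.COLOR_RGB2HSV)
    m=(d>0)&(hsv[...,0]<16)&(hsv[...,1]>150)&(abs(P[...,1]+197)<90)&(abs(P[...,0]-545)<200)&(P[...,2]>23)&(P[...,2]<36)
    q=P[m][:,:2].astype(np.float32)
    if len(q)<50: print(n,len(q)); continue
    print(n,len(q),cv2.minAreaRect(q))
E
python3 c.py w3
```

```text
[ 599.1 -199.3  160.3] [-1.7997e+02  5.0000e-02 -6.3200e+00] [ 0.4  0.3 -4.5]
wrist 196 ((555.8169555664062, -200.51559448242188), (86.15103149414062, 278.7558898925781), 83.61238861083984)
side 779 ((542.62646484375, -195.89364624023438), (92.04061889648438, 305.1627197265625), 83.00749206542969)
scene 1049 ((547.7299194335938, -196.19491577148438), (90.34136199951172, 306.2733154296875), 83.22051239013672)
```

View pics/w3.png

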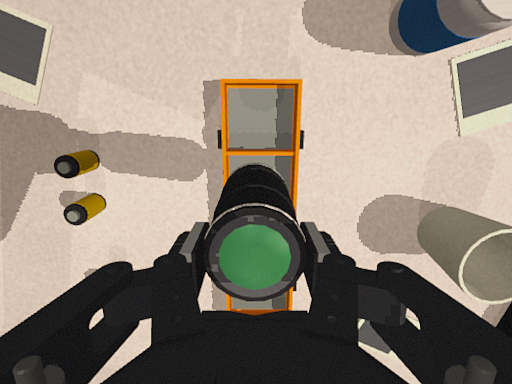

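The wrist view shows the far well at (262,115), with its end wall at row 82. The case centre comes out at about (543,−198) with yaw −6.5°. Moving over the far well and going down to just above its floor.

>>> drive_tool(steps=[[0,0,0,1,0.1,0,4],[0,0,0,2.5,0.2,0,4],[0,0,0,4.2,0.4,0,4],[0,0,0,5.4,0.5,0,4],[0,0,0,5.9,0.5,1,4],[0,0,0,5.9,0.5,2.5,4],[0,0,0,5.9,0.5,4.2,4],[0,0,0,5.9,0.5,5.5,4],[0,0,0,5.9,0.5,6,4],[0,0,0,5.9,0.5,6,4],[0,0,0,5.9,0.5,6,4]])

```text
clock: 10.37
position: [657.6, -211.7, 101.0]
orientation: [180.0, -0.0, -6.4]
contact_force: [-0.8, -0.0, -3.4]
width: 48.6
grasp_force: 52.6
```

```bash
python3 - <<'E'
from h import *
s=telemetry.observe();p=s["position"];print(p.round(1),s["orientation"].round(2),s["contact_force"].round(1))
a=[]
for n,(r,c) in {"side":((110,210),(170,300)),"scene":((60,240),(70,270))}.items():
    im,d,P=cloud(n); x=spotter.outline_of("lens_tele",n)[:1]
    for e in x:
        q=P[e["pixels"]&(d>0)]; q=q[q[:,2]>36]; print(n,round(e["conf"],2),"z",np.percentile(q[:,2],[2,98]).round(1),"xy",cv2.minEnclosingCircle(q[:,:2].astype(np.float32)))
    a.append(cv2.resize(im[r[0]:r[1],c[0]:c[1]],(400,400 if n=="scene" else 308)))
    if n=="side": a[-1]=np.vstack([a[-1],np.zeros((92,400,3),np.uint8)])
save(np.hstack(a),"s2")
E
```

```text
[ 657.6 -211.7  101. ] [ 1.7999e+02 -2.0000e-02 -6.3600e+00] [-0.8 -0.  -3.4]
side 0.92 z [ 51.2 156.7] xy ((655.2435302734375, -203.9051971435547), 25.42686653137207)
scene 0.61 z [ 50.8 158.2] xy ((660.50341796875, -208.1119384765625), 27.90845489501953)
```

View pics/s2.png

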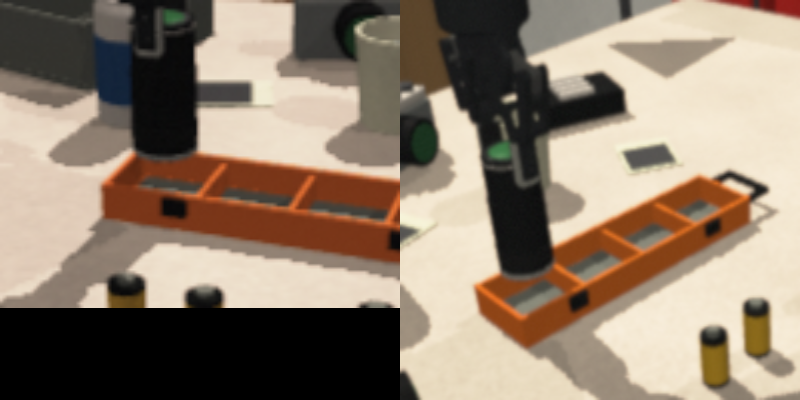

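The lens hangs upright over the far well with its underside at about 49 mm, and both cameras put it 113 mm from the case centre. Going down.

>>> drive_tool(steps=[[0,0,0,0,-0.1,0.6,4],[0,0,0,0,-0.1,1.5,4],[0,0,0,0,-0.1,2.3,4],[0,0,0,0,-0.1,3,4],[0,0,0,0,-0.1,3.6,4],[0,0,0,0,-0.1,4,4],[0,0,0,0,-0.1,4.2,4],[0,0,0,0,-0.1,4.3,4],[0,0,0,0,-0.1,4.3,4],[0,0,0,0,-0.1,4.3,4]])

```text
clock: 11.4
position: [657.9, -211.0, 58.0]
orientation: [180.0, -0.0, -6.4]
contact_force: [0.1, 0.3, -3.5]
width: 48.6
grasp_force: 52.6
```

Still hanging, with about 1 mm left. I'll ease down and watch the force.

>>> drive_tool(steps=[[0,0,0,0,0,0.05,4],[0,0,0,0,0,0.1,4],[0,0,0,0,0,0.13,4],[0,0,0,0,0,0.13,4],[0,0,0,0,0,0.13,4]])

```text
clock: 11.82
position: [657.9, -211.0, 56.8]
orientation: [180.0, -0.0, -6.4]
contact_force: [-0.2, 0.7, -0.3]
width: 48.3
grasp_force: 53.0
```

It has touched down gently: the hanging weight is gone from the wrist force. Opening and lifting away.

>>> drive_tool(steps=[[0,0,0,0,0,0,5.0],[0,0,0,0,0,0,5.4],[0,0,0,0,0,0,6],[0,0,0,0,0,0,7],[0,0,0,0,0,0,8],[0,0,0,0,0,0,8.5],[0,0,0,0,0,0,8.5],[0,0,0,0,0,-2,8.5],[0,0,0,0,0,-5,8.5],[0,0,0,0,0,-8,8.5],[0,0,0,0,0,-11,8.5],[0,0,0,0,0,-13,8.5]])

```text
clock: 12.82
position: [658.2, -211.1, 189.8]
orientation: [179.9, -0.2, -6.4]
contact_force: [0.1, -1.0, -0.3]
width: 84.9
grasp_force: 0.0
```

```bash
cat > chk.py <<'E'
import sys
from h import *
C={"side":(542.6,-195.9),"scene":(547.7,-196.2)}
for n in C:
    im,d,P=cloud(n)
    for l in sys.argv[1:]:
        for e in spotter.outline_of(l,n)[:1]:
            q=P[e["pixels"]&(d>0)]; zm=np.percentile(q[:,2],97); t=q[q[:,2]>zm-6][:,:2].astype(np.float32)
            c,r=cv2.minEnclosingCircle(t); v=np.array(c)-C[n]; y=np.radians(-6.6)
            print(n,l,round(e["conf"],2),"top",zm.round(1),np.round(c,1),round(r,1),"in case",(v[0]*np.cos(y)+v[1]*np.sin(y)).round(1),(-v[0]*np.sin(y)+v[1]*np.cos(y)).round(1))
E
python3 chk.py lens_tele lens_wide
```

```text
side lens_wide 0.98 top 85.2 [504.8 233.7] 30.6 in case -86.9 422.4
scene lens_wide 0.94 top 84.9 [509.2 233.1] 31.3 in case -87.6 422.0
```

The spotter missed the tele, probably hidden by the gripper. I'll check it once the arm has moved over to the wide lens.

>>> drive_tool(steps=[[0,0,0,-0.8,-1.7,0,8.5],[0,0,0,-2.4,-5,0,8.5],[0,0,0,-4,-8.5,0,8.5],[0,0,0,-5.7,-12,0,8.5],[0,0,0,-7.4,-15.5,0,8.5],[0,0,0,-9,-19,0,8.5],[0,0,0,-10.7,-22.5,0,8.5],[0,0,0,-12.4,-26,0,8.5],[0,0,0,-14,-29.5,0,8.5],[0,0,0,-15.7,-33,0,8.5],[0,0,0,-17.3,-36.5,0,8.5],[0,0,0,-18.7,-39.5,0,8.5]])

```text
clock: 14.12
position: [514.0, 204.5, 185.2]
orientation: [180.0, 0.1, -6.3]
contact_force: [0.4, 0.3, -0.4]
width: 85.0
grasp_force: 0.0
```

>>> drive_tool(steps=[[0,0,-0.5,-1,-1.8,0,8.5],[0,0,-0.8,-1.4,-2.9,0,8.5],[0,0,-0.8,-1.4,-2.9,0,8.5],[0,0,-0.8,-1.4,-2.9,0,8.5],[0,0,-0.8,-1.4,-2.9,0,8.5]])

```text
clock: 14.53
position: [505.5, 231.6, 185.9]
orientation: [180.0, 0.0, -5.7]
contact_force: [0.4, -0.3, -0.6]
width: 85.2
grasp_force: 0.0
```

```bash
python3 chk.py lens_tele; python3 w.py w4 lens_wide lens_slim lens_short
```

```text
side lens_tele 0.62 top 113.7 [600.1  39.9] 275.0 in case 30.0 240.9
scene lens_tele 0.55 top 113.3 [ 660.4 -209.9] 25.6 in case 113.6 -0.6
[505.4 231.9 186.2] [ 1.7999e+02  1.0000e-02 -5.6600e+00] [570. 226. 359.]
lens_wide 0.62 [225. 147. 285. 207.] z 85.2 c [505.1 233.3] 29.9 rect ((505.61474609375, 233.16134643554688), (58.43412399291992, 58.4963493347168), 83.12883758544922) tool xy cm -0.04 -0.14
lens_slim 0.89 [231.  75. 275. 121.] z 95.2 c [580.4 226.9] 20.1 rect ((580.3682250976562, 226.8275146484375), (39.11833953857422, 38.67153549194336), 40.1330680847168) tool xy cm 7.52 -0.25
```

The tele is at (113.6, −0.6) in the case frame, standing. The wide lens is directly below. Descending to grip its wide front.

>>> drive_tool(steps=[[0,0,0,0,-0.1,3,8.5],[0,0,0,0,-0.1,6.5,8.5],[0,0,0,0,-0.1,10,8.5],[0,0,0,0,-0.1,12.5,8.5],[0,0,0,0,-0.1,14.5,8.5],[0,0,0,0,-0.1,15.8,8.5],[0,0,0,0,-0.1,16.3,8.5],[0,0,0,0,-0.1,16.3,8.5],[0,0,0,0,-0.1,16.3,7.5],[0,0,0,0,-0.1,16.3,6.8],[0,0,0,0,-0.1,16.3,6.4],[0,0,0,0,-0.1,16.3,6]])

```text
clock: 15.93
position: [505.5, 233.6, 24.1]
orientation: [180.0, -0.1, -5.6]
contact_force: [-0.7, -3.1, 2.2]
width: 60.3
grasp_force: 1.9
```

>>> drive_tool(steps=[[0,0,0,0,0,0,5.6],[0,0,0,0,0,0,5.2],[0,0,0,0,0,0,5],[0,0,0,0,0,0,5],[0,0,0,0,0,0,5],[0,0,0,0,0,0,5]])

```text
clock: 16.43
position: [505.7, 233.5, 24.5]
orientation: [180.0, -0.1, -5.6]
contact_force: [-1.3, -3.7, 7.2]
width: 58.7
grasp_force: 52.9
```

>>> drive_tool(steps=[[0,0,0,0,0,-0.3,5],[0,0,0,0,0,-1,5],[0,0,0,0,0,-2.2,5],[0,0,0,0,0,-4,5],[0,0,0,0,0,-6,5],[0,0,0,0,0,-8,5],[0,0,0,0.1,0.5,-9.5,5],[0,0,0,0.5,2,-10,5],[0,0,0,1.1,4,-10,5],[0,0,0,1.9,7,-10,5],[0,0,0,2.7,10,-10,5],[0,0,0,3.5,13,-10,5]])

```text
clock: 17.43
position: [527.0, 100.0, 123.5]
orientation: [-180.0, 0.0, -5.5]
contact_force: [0.8, -0.7, -3.8]
width: 58.3
grasp_force: 54.8
```

>>> drive_tool(steps=[[0,0,0,0.8,3,0,5],[0,0,0,1.6,6,0,5],[0,0,0,2.4,9,0,5],[0,0,0,3.2,12,0,5],[0,0,0,4.1,15,0,5],[0,0,0,4.9,18,0,5],[0,0,0.4,5.7,21,0,5],[0,0,0.8,6.5,24,0,5],[0,0,1,7.2,26.5,0,5],[0,0,1,7.8,28.5,0,5],[0,0,1,8.1,29.6,0,5],[0,0,1,8.1,29.6,0,5]])

```text
clock: 18.43
position: [579.0, -203.2, 123.0]
orientation: [180.0, 0.0, -6.7]
contact_force: [-0.1, 0.3, -4.4]
width: 58.6
grasp_force: 54.8
```

>>> drive_tool(steps=[[0,0,0,0,0,0,5],[0,0,0,0,0,0,5]])

```text
clock: 18.6
position: [579.0, -200.1, 123.3]
orientation: [-180.0, 0.0, -6.5]
contact_force: [-0.8, 0.8, -3.5]
width: 58.4
grasp_force: 54.8
```

```bash
python3 chk.py lens_wide lens_tele
```

```text
side lens_wide 0.71 top 182.7 [ 577.8 -197.4] 30.6 in case 35.1 2.5
side lens_tele 0.92 top 113.6 [ 655.3 -208.1] 24.5 in case 113.3 0.8
scene lens_wide 0.83 top 183.5 [ 587.  -201.5] 31.6 in case 39.7 -0.8
scene lens_tele 0.78 top 113.3 [ 660.7 -211. ] 26.4 in case 113.9 -1.7
```

Wide is at about (37, 1) in the case frame and tele is steady at (113.5, 0). Going down into the well, nudged 2 mm away from tele.

>>> drive_tool(steps=[[0,0,0,-0.2,0.1,1,5],[0,0,0,-0.2,0.1,3,5],[0,0,0,-0.2,0.1,5,5],[0,0,0,-0.2,0.1,6.8,5],[0,0,0,-0.2,0.1,8.2,5],[0,0,0,-0.2,0.1,9.2,5],[0,0,0,-0.2,0.1,9.8,5],[0,0,0,-0.2,0.1,10.1,5],[0,0,0,-0.2,0.1,10.2,5],[0,0,0,-0.2,0.1,10.2,5],[0,0,0,-0.2,0.1,10.2,5]])

```text
clock: 19.82
position: [577.5, -202.4, 22.1]
orientation: [180.0, -0.1, -6.6]
contact_force: [-0.2, -0.5, -3.9]
width: 58.6
grasp_force: 54.9
```

>>> drive_tool(steps=[[0,0,0,0,0,0.06,5],[0,0,0,0,0,0.12,5],[0,0,0,0,0,0.16,5],[0,0,0,0,0,0.16,5],[0,0,0,0,0,0.16,5]])

```text
clock: 20.23
position: [577.1, -202.2, 19.8]
orientation: [180.0, -0.0, -6.6]
contact_force: [0.5, 0.0, -4.9]
width: 58.3
grasp_force: 54.9
```

>>> drive_tool(steps=[[0,0,0,0,0,0.04,5],[0,0,0,0,0,0.08,5],[0,0,0,0,0,0.1,5],[0,0,0,0,0,0.1,5],[0,0,0,0,0,0.1,5]])

```text
clock: 20.65
position: [577.4, -202.3, 19.6]
orientation: [180.0, -0.0, -6.6]
contact_force: [-1.9, 1.5, 5.7]
width: 58.5
grasp_force: 55.7
```

Touched down: the force turned from −4.9 to +5.7 N. Release and lift.

>>> drive_tool(steps=[[0,0,0,0,0,0,5.9],[0,0,0,0,0,0,6.2],[0,0,0,0,0,0,6.8],[0,0,0,0,0,0,7.6],[0,0,0,0,0,0,8.5],[0,0,0,0,0,0,8.5],[0,0,0,0,0,0,8.5],[0,0,0,0,0,-2,8.5],[0,0,0,0,0,-5,8.5],[0,0,0,0,0,-8,8.5],[0,0,0,0,0,-12,8.5],[0,0,0,0,0,-16,8.5]])

```text
clock: 21.65
position: [576.6, -201.9, 180.1]
orientation: [-180.0, 0.1, -6.6]
contact_force: [0.6, -0.6, -0.2]
width: 84.9
grasp_force: 0.0
```

>>> drive_tool(steps=[[0,0,0,-0.2,-2,0,8.5],[0,0,0,-0.6,-5.5,0,8.5],[0,0,0,-1,-9.2,0,8.5],[0,0,0,-1.4,-13,0,8.5],[0,0,0,-1.8,-16.8,0,8.5],[0,0,0,-2.2,-20.6,0,8.5],[0,0,0,-2.6,-24.4,0,8.5],[0,0,0,-3,-28.2,0,8.5],[0,0,-0.4,-3.4,-32,0,8.5],[0,0,-0.8,-3.9,-36,0,8.5],[0,0,-1,-4.3,-39.5,0,8.5],[0,0,-1,-4.6,-42,0,8.5]])

```text
clock: 22.65
position: [578.9, 223.4, 178.7]
orientation: [-180.0, -0.0, -5.5]
contact_force: [0.1, 0.3, 0.7]
width: 84.9
grasp_force: 0.0
```

>>> drive_tool(steps=[[0,0,0,0,-0.6,0,8.5],[0,0,0,0,-0.6,0,8.5],[0,0,0,0,-0.6,0,8.5],[0,0,0,0,-0.6,0,8.5]])

```text
clock: 22.98
position: [580.2, 224.9, 178.7]
orientation: [180.0, 0.0, -5.7]
contact_force: [-0.7, -0.4, -0.6]
width: 85.1
grasp_force: 0.0
```

```bash
python3 chk.py lens_wide lens_tele; python3 w.py w5 lens_slim lens_short
```

```text
side lens_wide 0.64 top 79.9 [ 577.4 -201.3] 32.2 in case 35.2 -1.4
side lens_tele 0.66 top 113.4 [ 654.  -209.2] 25.9 in case 112.2 -0.4
scene lens_wide 0.92 top 79.6 [ 582.9 -202.1] 31.1 in case 35.7 -1.8
scene lens_tele 0.84 top 113.3 [ 659.6 -208.6] 26.3 in case 112.5 0.6
[580.2 225.7 178.8] [180.    -0.    -5.62] [645. 219. 352.]
lens_slim 0.62 [234. 145. 275. 201.] z 95.0 c [580.8 226.3] 20.2 rect ((580.8508911132812, 226.43003845214844), (38.555145263671875, 38.584259033203125), 40.13680648803711) tool xy cm 0.05 -0.07
lens_short 0.96 [227.  73. 280. 125.] z 73.3 c [656.8 218.8] 25.6 rect ((656.8787231445312, 218.9041748046875), (49.696266174316406, 49.65388488769531), 8.609859466552734) tool xy cm 7.7 -0.06
```

Both placed lenses stand within 2 mm of where I want them. Gripping the slim.

>>> drive_tool(steps=[[0,0,0,0.1,-0.1,3,8.5],[0,0,0,0.1,-0.1,6,8.5],[0,0,0,0.1,-0.1,9,8.5],[0,0,0,0.1,-0.1,11.5,8.5],[0,0,0,0.1,-0.1,13.5,8.5],[0,0,0,0.1,-0.1,14.3,8.5],[0,0,0,0.1,-0.1,14.3,8.5],[0,0,0,0.1,-0.1,14.3,7.5],[0,0,0,0.1,-0.1,14.3,6.5],[0,0,0,0.1,-0.1,14.3,5.6],[0,0,0,0.1,-0.1,14.3,4.8],[0,0,0,0.1,-0.1,14.3,4.2]], force=40)

```text
clock: 24.43
position: [581.5, 227.2, 36.4]
orientation: [-180.0, -0.1, -5.6]
contact_force: [-0.8, -0.1, -0.3]
width: 41.9
grasp_force: 0.0
```

>>> drive_tool(steps=[[0,0,0,0,0,0,3.8],[0,0,0,0,0,0,3.4],[0,0,0,0,0,0,3.2],[0,0,0,0,0,0,3.2],[0,0,0,0,0,0,3.2],[0,0,0,0,0,0,3.2]])

```text
clock: 24.93
position: [581.6, 227.1, 36.5]
orientation: [-180.0, -0.1, -5.6]
contact_force: [-1.4, -0.5, 5.1]
width: 38.8
grasp_force: 39.8
```

>>> drive_tool(steps=[[0,0,0,0,0,-0.3,3.2],[0,0,0,0,0,-1,3.2],[0,0,0,0,0,-2.2,3.2],[0,0,0,0,0,-4,3.2],[0,0,0,0,0,-6,3.2],[0,0,0,0,0,-8,3.2],[0,0,0,0,0.5,-9.5,3.2],[0,0,0,-0.2,2,-10,3.2],[0,0,0,-0.3,4,-10,3.2],[0,0,0,-0.6,7,-10,3.2],[0,0,0,-0.8,10,-10,3.2],[0,0,0,-1,13,-10,3.2]])

```text
clock: 25.93
position: [557.4, 96.9, 135.5]
orientation: [180.0, 0.0, -5.6]
contact_force: [0.4, -0.5, -1.7]
width: 38.8
grasp_force: 40.5
```

>>> drive_tool(steps=[[0,0,0,-0.2,3,0,3.2],[0,0,0,-0.5,6,0,3.2],[0,0,0,-0.7,9,0,3.2],[0,0,0,-1,12,0,3.2],[0,0,0,-1.2,15,0,3.2],[0,0,0,-1.5,18,0,3.2],[0,0,0.4,-1.7,21,0,3.2],[0,0,0.8,-2,24,0,3.2],[0,0,1,-2.2,26.5,0,3.2],[0,0,1,-2.3,28.5,0,3.2],[0,0,1,-2.4,29.6,0,3.2],[0,0,1,-2.4,29.6,0,3.2]])

```text
clock: 26.93
position: [504.9, -195.5, 135.5]
orientation: [180.0, 0.0, -6.7]
contact_force: [0.2, 0.2, -2.5]
width: 38.6
grasp_force: 40.5
```

>>> drive_tool(steps=[[0,0,0,0,0,0,3.2],[0,0,0,0,0,0,3.2],[0,0,0,0,0,0,3.2]])

```text
clock: 27.18
position: [506.0, -192.4, 135.7]
orientation: [-180.0, 0.0, -6.5]
contact_force: [-0.9, 0.3, -1.6]
width: 38.6
grasp_force: 40.5
```

```bash
python3 chk.py lens_slim lens_wide
```

```text
side lens_slim 0.78 top 187.0 [ 492.7 -184.2] 9.7 in case -51.0 5.9
side lens_wide 0.92 top 80.1 [ 577.8 -201.4] 30.8 in case 35.6 -1.4
scene lens_slim 0.87 top 192.9 [ 511.3 -192.3] 19.7 in case -36.6 -0.4
scene lens_wide 0.76 top 79.5 [ 581.  -200.7] 30.9 in case 33.6 -0.6
```

The slim is over its well at (−36.6, 0); the side fit only saw part of the rim. Down.

>>> drive_tool(steps=[[0,0,0,0,0.1,1,3.2],[0,0,0,0,0.1,3,3.2],[0,0,0,0,0.1,5,3.2],[0,0,0,0,0.1,6.8,3.2],[0,0,0,0,0.1,8.2,3.2],[0,0,0,0,0.1,9.2,3.2],[0,0,0,0,0.1,9.8,3.2],[0,0,0,0,0.1,10.1,3.2],[0,0,0,0,0.1,10.2,3.2],[0,0,0,0,0.1,10.2,3.2],[0,0,0,0,0.1,10.2,3.2]])

```text
clock: 28.4
position: [506.1, -194.7, 34.3]
orientation: [180.0, -0.1, -6.6]
contact_force: [-0.6, -0.1, -1.7]
width: 39.0
grasp_force: 40.5
```

>>> drive_tool(steps=[[0,0,0,0,0,0.06,3.2],[0,0,0,0,0,0.12,3.2],[0,0,0,0,0,0.18,3.2],[0,0,0,0,0,0.18,3.2],[0,0,0,0,0,0.18,3.2]])

```text
clock: 28.82
position: [505.8, -194.5, 31.9]
orientation: [180.0, -0.0, -6.6]
contact_force: [1.0, 0.7, -2.2]
width: 39.0
grasp_force: 40.5
```

>>> drive_tool(steps=[[0,0,0,0,0,0.04,3.2],[0,0,0,0,0,0.08,3.2],[0,0,0,0,0,0.1,3.2],[0,0,0,0,0,0.1,3.2],[0,0,0,0,0,0.1,3.2]])

```text
clock: 29.23
position: [506.1, -194.7, 31.5]
orientation: [180.0, -0.1, -6.6]
contact_force: [-1.2, 0.3, 5.2]
width: 39.0
grasp_force: 41.2
```

Touchdown. Release, lift, and cross to the short lens.

>>> drive_tool(steps=[[0,0,0,0,0,0,4.0],[0,0,0,0,0,0,4.4],[0,0,0,0,0,0,5.2],[0,0,0,0,0,0,6.4],[0,0,0,0,0,0,7.6],[0,0,0,0,0,0,8.5],[0,0,0,0,0,0,8.5],[0,0,0,0,0,-2,8.5],[0,0,0,0,0,-5,8.5],[0,0,0,0,0,-8,8.5],[0,0,0,0,0,-12,8.5],[0,0,0,0,0,-15,8.5]])

```text
clock: 30.23
position: [506.0, -194.6, 183.8]
orientation: [179.9, -0.1, -6.6]
contact_force: [0.8, 0.3, 0.3]
width: 85.1
grasp_force: 0.0
```

>>> drive_tool(steps=[[0,0,0,0.5,-2,0,8.5],[0,0,0,1.3,-5.5,0,8.5],[0,0,0,2.2,-9.2,0,8.5],[0,0,0,3.1,-13,0,8.5],[0,0,0,4,-16.8,0,8.5],[0,0,0,4.9,-20.6,0,8.5],[0,0,0,5.8,-24.4,0,8.5],[0,0,0,6.7,-28.2,0,8.5],[0,0,-0.4,7.6,-32,0,8.5],[0,0,-0.8,8.6,-36,0,8.5],[0,0,-1,9.4,-39.5,0,8.5],[0,0,-1,10,-42,0,8.5]])

```text
clock: 31.23
position: [653.3, 214.5, 180.4]
orientation: [-180.0, 0.0, -5.5]
contact_force: [-0.5, 0.0, -0.1]
width: 84.7
grasp_force: 0.0
```

>>> drive_tool(steps=[[0,0,0,0.2,-0.8,0,8.5],[0,0,0,0.2,-0.8,0,8.5],[0,0,0,0.2,-0.8,0,8.5],[0,0,0,0.2,-0.8,0,8.5]])

```text
clock: 31.57
position: [655.9, 217.5, 181.1]
orientation: [180.0, 0.0, -5.7]
contact_force: [-0.1, -0.0, 0.3]
width: 84.8
grasp_force: 0.0
```

```bash
python3 chk.py lens_slim lens_wide lens_tele; python3 w.py w6 lens_short
```

```text
side lens_slim 0.76 top 89.9 [ 503.7 -192.7] 21.1 in case -39.0 -1.3
side lens_wide 0.81 top 80.1 [ 577.4 -201.3] 30.8 in case 35.2 -1.4
side lens_tele 0.6 top 113.5 [ 655.5 -208.5] 24.9 in case 113.6 0.5
scene lens_slim 0.72 top 89.0 [ 511.4 -194.1] 20.1 in case -36.3 -2.1
scene lens_wide 0.97 top 79.5 [ 580.2 -199.3] 32.1 in case 32.6 0.7
scene lens_tele 0.65 top 113.2 [ 661.  -209.2] 25.3 in case 114.0 0.1
[656.  218.7 181. ] [-1.80e+02 -1.00e-02 -5.59e+00] [721. 213. 354.]
lens_short 0.77 [230. 142. 279. 199.] z 73.2 c [657.4 219. ] 25.6 rect ((657.6145629882812, 218.99253845214844), (49.6193733215332, 49.35062026977539), 57.73432159423828) tool xy cm 0.13 -0.04
```

>>> drive_tool(steps=[[0,0,0,0.1,0,3,8.5],[0,0,0,0.1,0,6.5,8.5],[0,0,0,0.1,0,10,8.5],[0,0,0,0.1,0,13,8.5],[0,0,0,0.1,0,15.5,8.5],[0,0,0,0.1,0,16.7,8.5],[0,0,0,0.1,0,16.7,8.5],[0,0,0,0.1,0,16.7,8.5],[0,0,0,0.1,0,16.7,7.4],[0,0,0,0.1,0,16.7,6.6],[0,0,0,0.1,0,16.7,5.9],[0,0,0,0.1,0,16.7,5.3]], force=45)

```text
clock: 33.07
position: [657.4, 219.0, 14.9]
orientation: [-180.0, -0.1, -5.6]
contact_force: [0.3, 1.6, 0.3]
width: 53.4
grasp_force: 0.0
```

>>> drive_tool(steps=[[0,0,0,0,0,0,4.9],[0,0,0,0,0,0,4.5],[0,0,0,0,0,0,4.2],[0,0,0,0,0,0,4.2],[0,0,0,0,0,0,4.2],[0,0,0,0,0,0,4.2]])

```text
clock: 33.57
position: [657.4, 219.0, 15.1]
orientation: [-180.0, -0.1, -5.6]
contact_force: [-2.3, -1.7, 5.4]
width: 49.7
grasp_force: 45.5
```

>>> drive_tool(steps=[[0,0,0,0,0,-0.3,4.2],[0,0,0,0,0,-1,4.2],[0,0,0,0,0,-2.2,4.2],[0,0,0,0,0,-4,4.2],[0,0,0,0,0,-6,4.2],[0,0,0,0,0,-8,4.2],[0,0,0,-0.2,0.5,-10,4.2],[0,0,0,-0.9,2,-11,4.2],[0,0,0,-1.7,4,-11,4.2],[0,0,0,-3,7,-11,4.2],[0,0,0,-4.3,10,-11,4.2],[0,0,0,-5.6,13,-11,4.2]])

```text
clock: 34.57
position: [587.7, 94.0, 124.8]
orientation: [180.0, -0.0, -5.5]
contact_force: [1.0, -1.1, -2.0]
width: 49.7
grasp_force: 47.2
```

>>> drive_tool(steps=[[0,0,0,-1.3,3,0,4.2],[0,0,0,-2.6,6,0,4.2],[0,0,0,-3.9,9,0,4.2],[0,0,0,-5.2,12,0,4.2],[0,0,0,-6.5,15,0,4.2],[0,0,0,-7.8,18,0,4.2],[0,0,0.4,-9.1,21,0,4.2],[0,0,0.8,-10.4,24,0,4.2],[0,0,1,-11.5,26.5,0,4.2],[0,0,1,-12.4,28.5,0,4.2],[0,0,1,-12.8,29.4,0,4.2],[0,0,1,-12.8,29.4,0,4.2]])

```text
clock: 35.57
position: [432.2, -186.6, 124.7]
orientation: [180.0, -0.1, -6.7]
contact_force: [0.4, 0.2, -2.3]
width: 49.5
grasp_force: 47.3
```

>>> drive_tool(steps=[[0,0,0,0,0,0,4.2],[0,0,0,0,0,0,4.2],[0,0,0,0,0,0,4.2]])

```text
clock: 35.82
position: [433.2, -184.3, 124.0]
orientation: [-180.0, -0.0, -6.5]
contact_force: [0.3, 0.1, -3.1]
width: 49.6
grasp_force: 47.3
```

```bash
python3 chk.py lens_short lens_slim; python3 c.py w7
```

```text
side lens_short 0.89 top 180.1 [ 433.3 -176. ] 23.9 in case -110.9 7.2
side lens_slim 0.96 top 89.9 [ 503.9 -194.8] 21.6 in case -38.6 -3.3
scene lens_short 0.95 top 180.9 [ 440.2 -184. ] 24.2 in case -108.2 -0.3
scene lens_slim 0.73 top 88.9 [ 508.6 -192.5] 22.1 in case -39.3 -0.8
[ 432.8 -184.9  123.9] [-180.      0.     -6.55] [ 0.2  0.2 -2.6]
wrist 697 ((500.0255432128906, -194.30059814453125), (86.19245910644531, 177.05816650390625), 83.09609985351562)
side 670 ((542.7633056640625, -196.84490966796875), (88.5023193359375, 305.2325744628906), 83.6082763671875)
scene 832 ((547.0239868164062, -196.0406036376953), (90.15327453613281, 307.78375244140625), 83.51172637939453)
```

>>> drive_tool(steps=[[0,0,0,-0.2,0.1,1,4.2],[0,0,0,-0.2,0.1,3,4.2],[0,0,0,-0.2,0.1,5,4.2],[0,0,0,-0.2,0.1,7,4.2],[0,0,0,-0.2,0.1,8.8,4.2],[0,0,0,-0.2,0.1,10,4.2],[0,0,0,-0.2,0.1,10.7,4.2],[0,0,0,-0.2,0.1,11,4.2],[0,0,0,-0.2,0.1,11.1,4.2],[0,0,0,-0.2,0.1,11.1,4.2],[0,0,0,-0.2,0.1,11.1,4.2]])

```text
clock: 37.18
position: [431.0, -186.2, 13.6]
orientation: [180.0, -0.1, -6.6]
contact_force: [0.1, -0.5, -2.7]
width: 49.6
grasp_force: 47.2
```

>>> drive_tool(steps=[[0,0,0,0,0,0.06,4.2],[0,0,0,0,0,0.12,4.2],[0,0,0,0,0,0.18,4.2],[0,0,0,0,0,0.18,4.2],[0,0,0,0,0,0.18,4.2]])

```text
clock: 37.6
position: [430.6, -185.9, 11.1]
orientation: [180.0, -0.0, -6.6]
contact_force: [0.1, -0.1, -2.3]
width: 49.8
grasp_force: 47.2
```

>>> drive_tool(steps=[[0,0,0,0,0,0.05,4.2],[0,0,0,0,0,0.1,4.2],[0,0,0,0,0,0.13,4.2],[0,0,0,0,0,0.13,4.2],[0,0,0,0,0,0.13,4.2]])

```text
clock: 38.02
position: [430.6, -186.0, 10.1]
orientation: [180.0, -0.0, -6.6]
contact_force: [-2.0, 0.9, 4.5]
width: 49.6
grasp_force: 47.9
```

Touchdown. Release, lift, and move clear of the case.

>>> drive_tool(steps=[[0,0,0,0,0,0,5.0],[0,0,0,0,0,0,5.4],[0,0,0,0,0,0,6],[0,0,0,0,0,0,7],[0,0,0,0,0,0,8],[0,0,0,0,0,0,8.5],[0,0,0,0,0,0,8.5],[0,0,0,0,0,-2,8.5],[0,0,0,0,0,-5,8.5],[0,0,0,0,0,-9,8.5],[0,0,0,0,0,-13,8.5],[0,0,0,0,0,-17,8.5]])

```text
clock: 39.02
position: [430.2, -185.6, 181.7]
orientation: [-180.0, 0.0, -6.6]
contact_force: [-1.0, -0.1, -0.9]
width: 84.9
grasp_force: 0.0
```

>>> drive_tool(steps=[[0,0,0,0,-3,0,8.5],[0,0,0,0,-7,0,8.5],[0,0,0,0,-11,0,8.5],[0,0,0,0,-15,0,8.5],[0,0,0,0,-18,0,8.5],[0,0,0,0,-20,0,8.5],[0,0,0,0,-20,0,8.5],[0,0,0,0,-20,0,8.5],[0,0,0,0,-20,0,8.5]])

```text
clock: 39.77
position: [453.4, 12.2, 179.8]
orientation: [180.0, 0.0, -6.6]
contact_force: [0.4, 0.2, 0.3]
width: 84.9
grasp_force: 0.0
```

```bash
python3 chk.py lens_short lens_slim lens_wide lens_tele; python3 -c "
from h import *
im,_,_=cloud('scene');save(cv2.resize(im[100:240,90:290],(800,560)),'end')"
```

```text
side lens_short 0.76 top 68.2 [ 430.8 -184.4] 26.4 in case -112.4 -1.4
side lens_slim 0.87 top 90.2 [ 506.1 -193.4] 19.6 in case -36.5 -1.7
side lens_wide 0.62 top 80.1 [ 576.5 -199.6] 29.6 in case 34.1 0.3
side lens_tele 0.65 top 113.7 [ 654.7 -210.6] 26.7 in case 113.0 -1.7
scene lens_short 0.76 top 67.2 [ 436.9 -185.2] 26.8 in case -111.3 -1.8
scene lens_slim 0.68 top 89.0 [ 509.8 -196. ] 21.8 in case -37.7 -4.1
scene lens_wide 0.81 top 79.7 [ 581.5 -201.6] 31.2 in case 34.2 -1.5
scene lens_tele 0.81 top 113.2 [ 660.1 -210.2] 26.3 in case 113.3 -1.0
```

View pics/end.png

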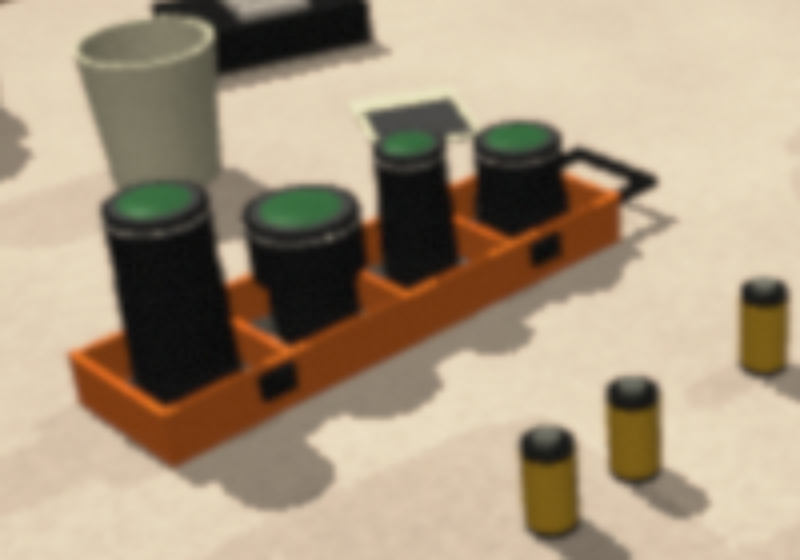

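All four lenses stand upright in their wells. From the handle at (610,170) they run short, slim, wide, tele, each within about 5 mm of its well's centre. Handing in.

```bash
python3 -c "
from h import *
print(env.sign_off())"
```

```text
the job is handed in; nothing more can be done
None
```

I packed the four lenses upright in reverse order (from the case handle: short, slim, wide, tele), each measured within about 5 mm of its well's centre, and handed the job in at about 40 s; no verdict came back. The fingertips really end about 33 mm behind the reported TCP, so my first grasp pressed on the tele's top at about 28 N before I corrected for it.

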